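# Clamp a sample in the ratchet press and hold it at three clicks

## Robot

A 7-joint arm with a two-finger parallel gripper is mounted at the origin on the work surface. World frame = base frame: x ahead of the robot, y to its left, z up, the work surface at z = 0. Lengths are in m, angles in rad, forces in N, time in s.
With the tool pointing down it reaches from about 0.425 to 0.825 m from the base axis. Payload 3.6 kg.
Tool frame: the origin (TCP) lies between the finger pads; the fingertips stand 25 mm ahead of it and the grasp point (between the pads) lies 6 mm ahead of it; x points along the fingers, y is the direction in which the jaws open and shut, and the axes are right-handed (so a half turn about x gives the same grasp; the last joint's range is limited). The gripper opens to 85 mm and grips with 20 to 120 N. Pads are 22 mm wide; open, the fingers measure 114 mm over their backs; the gripper's body (76 mm by 85 mm) begins 54 mm behind the grasp point. The pads swing forward as they close: fully open they stand 13 mm farther back than shut.
Start: joints at [1.22, 0.615, -0.013, 1.423, 0.008, 1.103, -0.04], TCP at [0.207, -0.616, 0.256] pointing down, gripper open.
Joint ranges: [-3.12, 3.12], [-0.3, 2.06], [-1.34, 1.32], [0.26, 2.42], [-1.36, 4.5], [0.01, 1.98], [-2.84, 2.84]. Speed limits (rad/s): [2.79, 2.79, 3.14, 3.14, 3.14, 3.14, 3.14].

## Interface

Orientations are given as a 3x3 rotation matrix whose columns are the frame's x, y, z axes.
In Python, from workcell import manip, imaging gives the robot as it stands. Calls block until the motion is done:
- manip.move_ptp(position, orientation): joint-space move of the TCP to a pose.
- manip.move_linear(position, rot=None, velocity=0.15): straight line of the TCP; rot=None keeps the orientation; velocity is the mean speed in m/s.
- manip.goto_joints(angles): joint-space move.
- manip.grip(opening, newtons=None): finger opening in m; newtons is the grip in N (None keeps the last); returns when the fingers have stopped.
- manip.pause(seconds).
- manip.inverse_kinematics(position, orientation): joint angles nearest the present ones, or None.
- manip.read_state(): the state.
- imaging.get_image(name): name is "scene" or "top" or "wrist"; returns a dict with "img" (480x640x3 uint8, red, green, blue), "range_z" (480x640 float32, m along the optical axis (not along the pixel's ray), 0 where there is no reading), "fx", "fy", "cx", "cy" (pixels), "k1" (the pictures are not rectified: a ray, as slopes to the right and down, at radius r is drawn at 1 + k1 r^2 times it, then the intrinsics apply), "R" (3x3) and "t" (3): a world point X has camera coordinates R X + t. Camera axes: x right, y down, z forward; pixel columns grow to the right and rows downward; lengths in m; the calibration is good to about 2 mm. A picture is of the moment at which its call begins.
A pose or a line that the arm cannot do raises manip.MotionError and nothing moves.
- manip.hand_in(): hands the job in, once; it reports no verdict.
The state is a dict: "time": time; "q": joint angles; "dq": joint speeds; "effort": joint torques, N m; "eef_pos": TCP position; "eef_rot": TCP orientation; "wrist_force": force on the tool from outside, world axes, zero at the start; "wrist_torque": the same for the moment, N m; "grip_width": finger opening in m.
Only numpy, scipy, OpenCV 4.12 (cv2) and the standard library are available. Lean on these libraries where they do the work, as an engineer would, in place of code of your own. Each camera call takes 0.05 s, during which the arm holds its last target.

## Task

Take the green sample puck from the rack, seat it flat in the round well of the press's shuttle, let go of it and push the shuttle fully home under the press. Then pull the green lever knob towards the front of the press exactly three clicks, never a fourth, and finish while still holding the lever at the third click: it springs back if let go. Leave the other pucks and the things on the bench where they stand.

Things in the scene. Friction and masses are not known exactly. Their poses are not given: they have to be found in the camera images.
- puck_green_mid (a point): centre (half-way up) of the green sample puck: upright cylinder, 40 mm diameter, 28 mm tall, about 90 g, the only green one of three pucks. It starts in one of the three 46 mm wells of the white rack (240 x 66 mm, 16 mm high, wells 6 mm deep and 80 mm apart), so it stands 22 mm above the rack's top
- puck_white_mid (a point): centre of the white puck, same size, in another well of the rack; leave alone
- puck_black_mid (a point): centre of the black puck, same size, in another well of the rack; leave alone
- well (a point): centre of the floor of the shuttle's round well: 46 mm diameter, 7 mm deep, floor about 49 mm and shuttle top about 56 mm above the bench. A seated puck's centre is 14 mm above this point and the puck stands 21 mm proud. z is up, +y is the direction in which the shuttle is pushed home
- push_tab (a point): point on the shuttle's upright green push tab, 20 mm below its top edge, at mid thickness and width: 44 mm wide (along x), 10 mm thick (along y), rising 46 mm above the slab-like shuttle. It is 100 mm to the -y side of the well. +y is the way home; +x is away from the front of the press. The shuttle slides between two low rails with about 2 N of friction and stays where it is left
- shuttle (a joint): travel of the shuttle towards home, m: 0 = fully pulled out, 0.140 = fully home against its stop (well straight below the pressing foot). It starts 0 to 15 mm in
- lever_knob (a point): centre of the upright green grip cylinder at the end of the press lever: 24 mm diameter, 50 mm tall (this point is 25 mm below its top and 25 mm above the steel lever arm), about 198 mm above the bench. It moves 24 mm per click; at each click the resistance swells by 2 to 3 N, then falls away by 3 to 5 N as the spring pawl drops behind a pin
- lever_hinge (a point): point on the lever's vertical pivot axis at the height of the knob's centre; fixed to the press, axes of the press: -x is its front, +y the lever's side at rest. The knob is 120 mm from it, towards +y when the lever is at rest. The press head below the lever is 80 mm wide along y, with its top at 158 mm
- lever (a joint): angle of the lever, rad: 0 = at rest on its stop, growing anticlockwise from above (knob goes from the +y side to the front, -x). Clicks 1, 2, 3, 4 fall as it passes 0.15, 0.35, 0.55, 0.75; each time the pawl drops into a notch whose bottom is 0.10 further on, so the third notch is at 0.65. A spring always drives it back to 0 (5 to 7 N at the knob)
- reagent: amber bottle, 64 mm diameter, 150 mm tall; bystander; origin under its base
- jar: white jar, 60 mm diameter, 70 mm tall; bystander; origin under its base
- beaker: clear cup, 68 mm diameter, 85 mm tall; bystander; origin under its base
- driver: screwdriver lying on the bench; bystander
- weight: small brass calibration weight with a knob, 36 mm diameter, 46 mm tall; bystander; origin under its base
Not all that is in view belongs to the job. Leave any blue or red look-alike of the part that bears puck_green_mid alone.

How it is judged:
By the outcome, as a careful person would: the job done as asked, in the order asked, and still so for the second after the job is handed in, while the arm keeps its last pose, push and grip.
It also fails if it takes over 72 s, if anything falls off the work surface, if the arm or the gripper's body presses on something with over 40 N, if the wrist force passes 120 N, or if a joint passes its speed limit or range.

## Working session

There is one attempt and no reset: what is moved stays moved. The work goes in short steps, each a Python script; the robot and the scene stay as the last script left them, time stands still between calls to the robot, and variables do not carry over. Pictures are saved under pics/ and viewed, and the job is handed in when it is done.

```bash
ls; mkdir -p pics; python3 - <<'E'
from workcell import manip, imaging
import cv2
print(manip.read_state())
for n in ["scene","top","wrist"]:
    d=imaging.get_image(n)
    cv2.imwrite(f"pics/{n}0.png",d["img"][:,:,::-1])
    print(n,d["fx"],d["fy"],d["cx"],d["cy"],d["k1"],d["R"],d["t"],(d["range_z"]>0).mean())
E
```

```text
pics
{'time': 0.0, 'q': array([ 1.21951232,  0.61589439, -0.01262074,  1.42491589,  0.00808096,
        1.10341341, -0.04041579]), 'dq': array([-0.00031624, -0.00275374, -0.0004669 ,  0.0001583 , -0.00069895,
       -0.00177455, -0.00015195]), 'effort': array([ 5.18460383e-04, -4.69216776e+01,  2.59730453e-01, -1.71036476e+01,
        1.00366672e-02,  9.56025906e-03,  2.09518802e-06]), 'eef_pos': array([ 0.20720653, -0.61533799,  0.25514854]), 'eef_rot': array([[-8.41296107e-04,  3.19146438e-01, -9.47705040e-01],
       [ 2.44047038e-03, -9.47701898e-01, -3.19147547e-01],
       [-9.99996668e-01, -2.58134367e-03,  1.84304877e-05]]), 'wrist_force': array([ 0.52716013,  0.28166451, -0.84567812]), 'wrist_torque': array([ 0.05562514, -0.00227323,  0.01318961]), 'grip_width': 0.08559655266159394}
scene 577.3557192983627 577.3557192983627 310.1512575384714 232.6572201727085 0.032483315698444384 [[ 0.42677781  0.9041595   0.01887582]
 [ 0.67497297 -0.30456796 -0.672049  ]
 [-0.60189052  0.29955626 -0.74026607]] [-0.23908069 -0.27551803  1.80119318] 0.9959602864583333
top 468.1568178770872 468.1568178770872 321.59660191804994 241.90124744049677 -0.05479454316252863 [[ 0.01309204 -0.99977707  0.0165652 ]
 [-0.99746883 -0.01421616 -0.06966942]
 [ 0.06988939 -0.01561116 -0.99743259]] [-0.02425564  0.54651057  1.1577276 ] 0.99595703125
wrist 332.94544426567074 332.94544426567074 315.50315299374165 233.04639988907894 -0.035257601870345684 [[ 0.31861465 -0.94787923 -0.00310836]
 [-0.91385191 -0.30804442  0.2645436 ]
 [-0.2517129  -0.08144689 -0.96436872]] [-0.64957546 -0.03462124  0.37906507] 0.987578125
```

View pics/scene0.png

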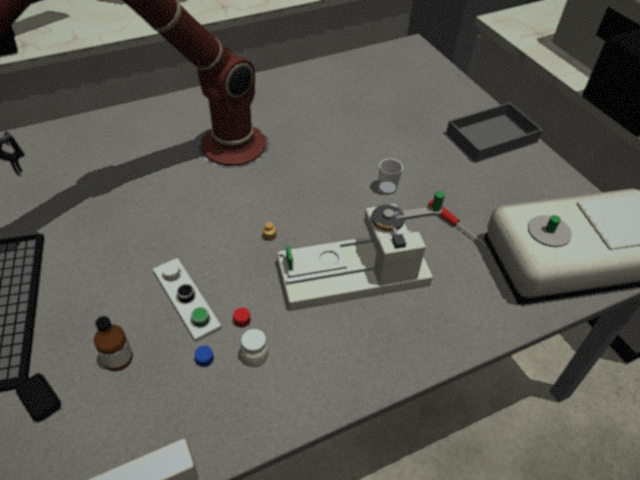

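View pics/top0.png

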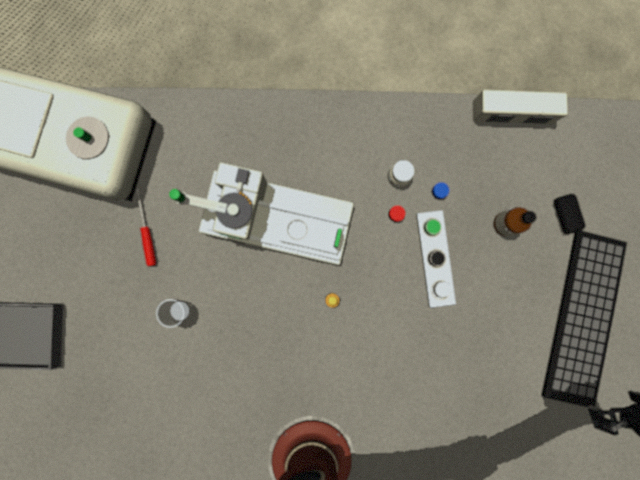

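View pics/wrist0.png

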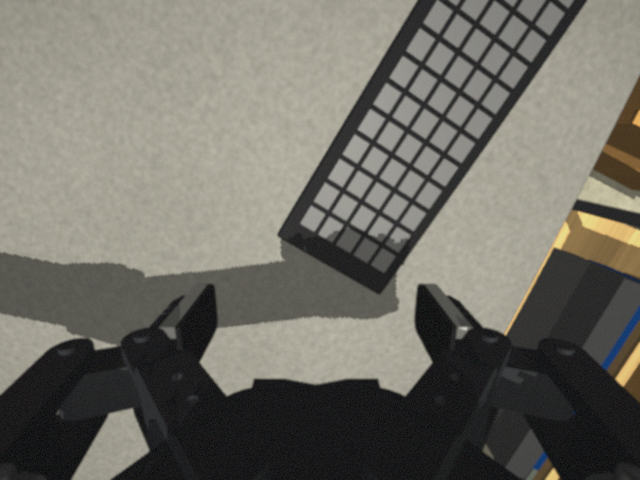

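The overview shows the green puck at the rack's end: top (433,227), scene (200,317). The shuttle well is at top (298,230), the push tab at top (338,238), and the lever knob at top (176,195). The green knob on the cream machine at top (82,133) is a decoy, and the blue and red pucks stand beside the rack.

```bash
cat > h.py <<'E'
import numpy as np, cv2
from workcell import manip, imaging
def K(d): return np.array([[d["fx"],0,d["cx"]],[0,d["fy"],d["cy"]],[0,0,1.]])
def rays(d,px):
    px=np.asarray(px,float).reshape(-1,1,2)
    u=cv2.undistortPoints(px,K(d),np.array([d["k1"],0,0,0.]),).reshape(-1,2)
    v=np.c_[u,np.ones(len(u))]@np.array(d["R"])   # R^T v
    c=-np.array(d["R"]).T@np.array(d["t"])
    return c,v
def onplane(d,px,z):
    c,v=rays(d,px); return c+v*((z-c[2])/v[:,2])[:,None]
def tri(obs):
    A=np.zeros((3,3));b=np.zeros(3);P=[]
    for d,p in obs:
        c,v=rays(d,[p]);v=v[0]/np.linalg.norm(v[0]);M=np.eye(3)-np.outer(v,v);A+=M;b+=M@c;P.append((c,v))
    X=np.linalg.solve(A,b)
    return X,[np.linalg.norm(np.cross(X-c,v)) for c,v in P]
def proj(d,X):
    X=np.atleast_2d(np.array(X,float))
    return cv2.projectPoints(X,cv2.Rodrigues(np.array(d["R"]))[0],np.array(d["t"]),K(d),np.array([d["k1"],0,0,0.]))[0].reshape(-1,2)
def green(d):
    hsv=cv2.cvtColor(d["img"],cv2.COLOR_RGB2HSV)
    return cv2.inRange(hsv,(45,90,30),(80,255,255))
def blobs(m,amin=15):
    n,l,s,c=cv2.connectedComponentsWithStats(m)
    return [(c[i].round(1),s[i]) for i in range(1,n) if s[i][4]>=amin]
def depthpt(d,px):
    px=np.asarray(px,float).reshape(-1,2); c,v=rays(d,px)
    z=np.array([d["range_z"][int(round(p[1])),int(round(p[0]))] for p in px])
    return c+v*z[:,None]
def save(d,n,box=None,s=1):
    im=d["img"][:,:,::-1]
    if box: x0,y0,x1,y1=box; im=im[y0:y1,x0:x1]
    cv2.imwrite(f"pics/{n}.png",cv2.resize(im,None,fx=s,fy=s,interpolation=cv2.INTER_CUBIC))
E
python3 - <<'E'
from h import *
for n in ["scene","top"]:
    d=imaging.get_image(n)
    print(n)
    for c,s in blobs(green(d)): print(c,s,depthpt(d,c).round(3))
    save(d,n+"_crop",(150,150,450,350) if n=="scene" else (160,150,460,350),2.6)
E
```

```text
scene
[437.7 200.3] [432 191  12  20 155] [[0.64  0.285 0.216]]
[552.7 223.4] [546 216  14  16 134] [[0.78  0.522 0.169]]
[288.7 256. ] [286 246   6  23  78] [[ 0.565 -0.061  0.103]]
[199.2 313.6] [192 308  15  12 136] [[ 0.589 -0.296  0.039]]
[200.8 322.9] [193 319  15   7  43] [[ 0.605 -0.3    0.025]]
top
[ 81.5 134. ] [ 74 128  17  13 136] [[0.77  0.527 0.174]]
[176.1 194.8] [169 189  16  13 134] [[0.627 0.292 0.225]]
[433.1 226.4] [427 220  13  14 145] [[ 0.589 -0.295  0.034]]
[337.7 237.5] [335 229   7  18  67] [[ 0.552 -0.053  0.103]]
```

View pics/scene_crop.png

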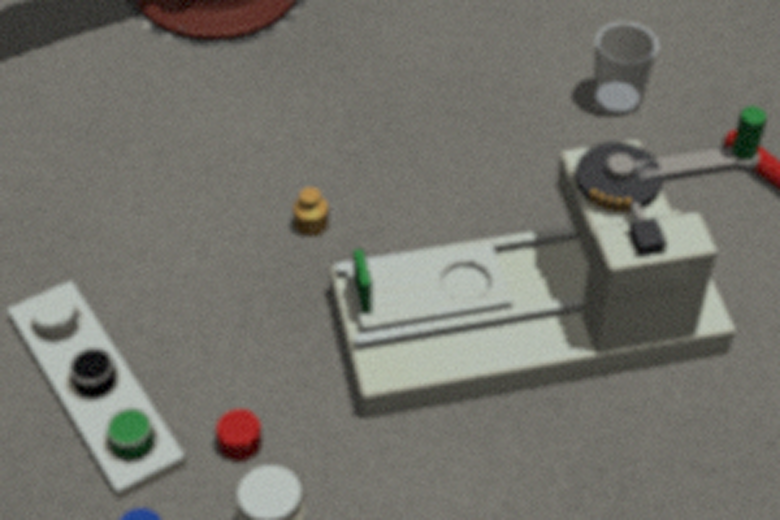

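View pics/top_crop.png

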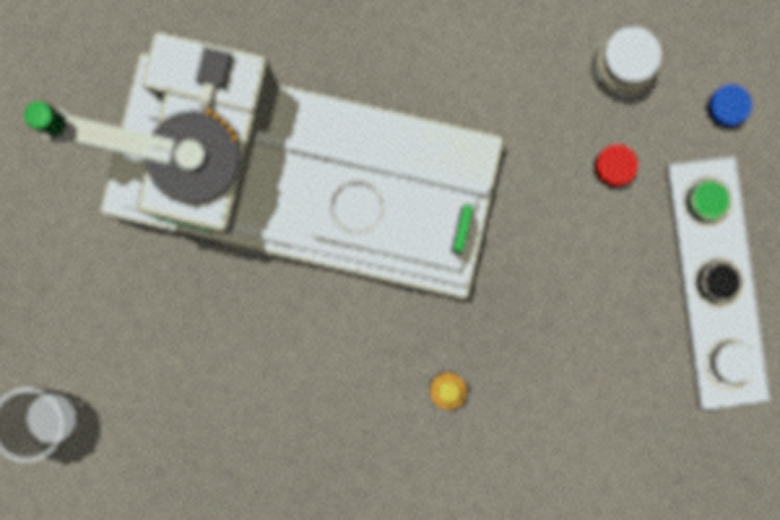

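```bash
cat >> h.py <<'E'
def down(yaw):  # tool x down, jaws (tool y) along world direction yaw
    x=np.array([0,0,-1.]);y=np.array([np.cos(yaw),np.sin(yaw),0]);return np.c_[x,y,np.cross(x,y)]
E
python3 - <<'E'
from h import *
d=imaging.get_image("top")
p=onplane(d,[(433.1,226.4),(437,258),(442,290)],0.038);print(p.round(3))
r=p[0]-p[2];ang=np.arctan2(r[1],r[0]);print("rack",ang, np.linalg.norm(r))
w=onplane(d,[(160+357/2.6,150+206/2.6)],0.056); t=onplane(d,[(337.7,237.5)],0.102)
y=w[0]-t[0]; print(w,t,"press yaw(y dir)",np.degrees(np.arctan2(y[1],y[0])))
s=manip.read_state(); print("cam offset in tool", s["eef_rot"].T@(rays(imaging.get_image("wrist"),[(0,0)])[0]-s["eef_pos"]))
for yaw in (ang+np.pi/2,ang-np.pi/2):
    print(yaw,manip.inverse_kinematics([p[0][0],p[0][1],0.24],down(yaw)))
E
```

```text
[[ 0.588 -0.294  0.038]
 [ 0.509 -0.304  0.038]
 [ 0.43  -0.316  0.038]]
rack 0.1374878634668211 0.15946341606791847
[[0.57434102 0.04342678 0.056     ]] [[ 0.55185375 -0.05303403  0.102     ]] press yaw(y dir) 76.87738845100455
cam offset in tool [-0.1174757   0.00112875 -0.06655474]
1.7082841902617176 [ 0.83281356  0.74750657 -0.772245    1.40516239  0.53320699  1.20317467
  1.71178096]
-1.4333084633280755 [ 0.42735482  0.64146693  0.00634542  1.42044331 -0.00430579  1.07969592
 -0.99883894]
```

```bash
python3 - <<'E'
from h import *
R=down(-1.4333)
manip.move_ptp([0.588,-0.294,0.20],R)
d=imaging.get_image("wrist"); save(d,"w_puck")
m=green(d)
for c,s in blobs(m,100): print(c,s,depthpt(d,c))
print(manip.read_state()["time"],manip.read_state()["eef_pos"], proj(d,[[0.588,-0.294,0.038]]))
E
```

```text
[315.3 221.2] [ 296  202   40   39 1262] [[ 0.58762274 -0.29711396  0.03800277]]
[ 13.  232.7] [   0  207   30   56 1342] [[ 0.55527621 -0.06183054  0.07294788]]
2.225 [ 0.58698468 -0.296173    0.20023846] [[311.77832706 220.30827881]]
```

View pics/w_puck.png

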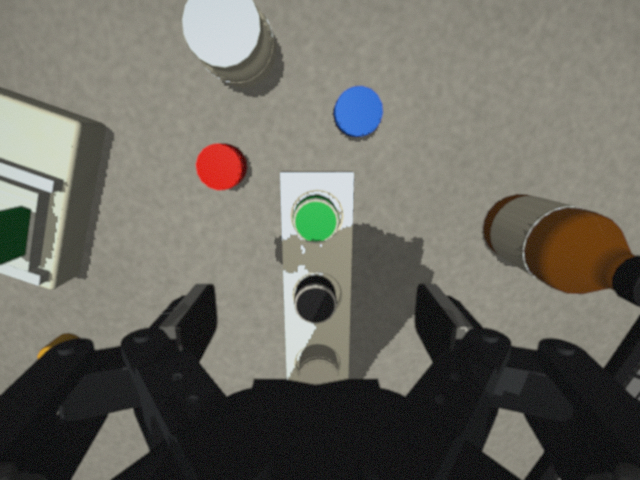

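The wrist view shows the green puck's top at (315,221), with the rack vertical in the picture, red at (221,166) and blue at (358,111). Next I'll triangulate it, check its height and grasp.

```bash
python3 - <<'E'
from h import *
W=imaging.get_image("wrist");T=imaging.get_image("top");S=imaging.get_image("scene")
a=blobs(green(W),100)[0][0]; 
print(a,tri([(W,a),(T,(433.1,226.4))]),tri([(W,a),(T,(433.1,226.4)),(S,(199.2,313.6))]),onplane(W,[a],.038),onplane(T,[(433.1,226.4)],.038),onplane(S,[(199.2,313.6)],.038))
print(manip.read_state()["time"],manip.read_state()["eef_pos"])
E
```

```text
[315.4 221.2] (array([ 0.58783485, -0.29618485,  0.03565899]), [np.float64(0.0012759881850771947), np.float64(0.0012759881850772934)]) (array([ 0.58781264, -0.29604379,  0.03705286]), [np.float64(0.0012138558226667037), np.float64(0.0014024438914359346), np.float64(0.0002726946451216438)]) [[ 0.58764746 -0.29717036  0.038     ]] [[ 0.58825423 -0.29448007  0.038     ]] [[ 0.5881693  -0.29622544  0.038     ]]
2.375 [ 0.58738392 -0.29527326  0.20013079]
```

```bash
python3 - <<'E'
from h import *
R=down(-1.4333)
manip.grip(0.064)
manip.move_linear([0.588,-0.2965,0.09],R,velocity=0.15)
manip.move_linear([0.588,-0.2965,0.046],R,velocity=0.08)
s=manip.read_state();print(s["eef_pos"],s["wrist_force"])
manip.grip(0.03,40)
s=manip.read_state();print(s["eef_pos"],s["wrist_force"],s["grip_width"])
manip.move_linear([0.588,-0.2965,0.14],velocity=0.12)
s=manip.read_state();print(s["time"],s["eef_pos"],s["wrist_force"],s["grip_width"])
d=imaging.get_image("wrist"); save(d,"w_grasp")
E
```

```text
[ 0.58812497 -0.29658216  0.04581153] [ 0.36013889 -0.42356379  0.99970125]
[ 0.58864492 -0.29688021  0.04695154] [-0.55981211 -0.07197728  2.39345501] 0.038385398985680844
5.5833 [ 0.5872867  -0.29613141  0.13899734] [-0.19418163 -0.10275748 -2.02899228] 0.03857354700050103
```

View pics/w_grasp.png

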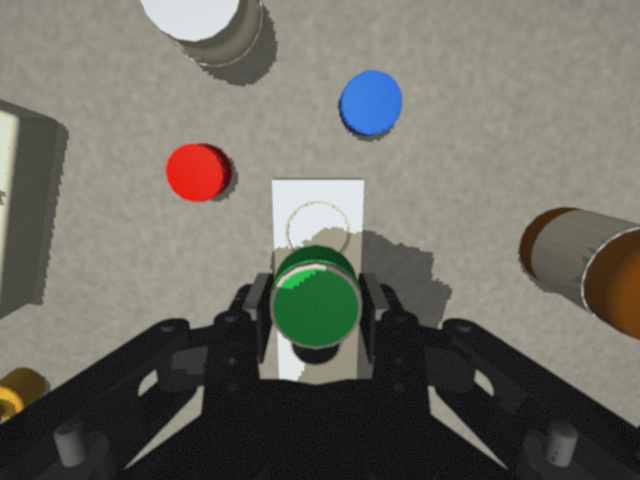

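The puck is upright between the pads at (315,305), grip width 38.5 mm, and its rack well is empty. Next I'll look at the shuttle well.

```bash
python3 - <<'E'
from h import *
yaw=np.radians(76.9)-np.pi
R=down(yaw); w=np.array([0.574,0.043]); px=np.array([np.cos(np.radians(-13.1)),np.sin(np.radians(-13.1))])
p=w-0.03*px
manip.move_ptp([*p,0.20],R); manip.pause(0.2)
s=manip.read_state();print(s["time"],s["eef_pos"],s["grip_width"])
d=imaging.get_image("wrist"); save(d,"w_well"); 
import pickle; pickle.dump((d,s),open("w1.pkl","wb"))
print(proj(d,[[*w,.056]]))
T=imaging.get_image("top"); save(T,"top_b",(160,150,460,350),2.6)
pickle.dump(T,open("t1.pkl","wb"))
E
```

```text
7.1667 [0.5450723  0.04839596 0.19977784] 0.038912588392783866
[[312.4009794  191.43173211]]
```

View pics/w_well.png

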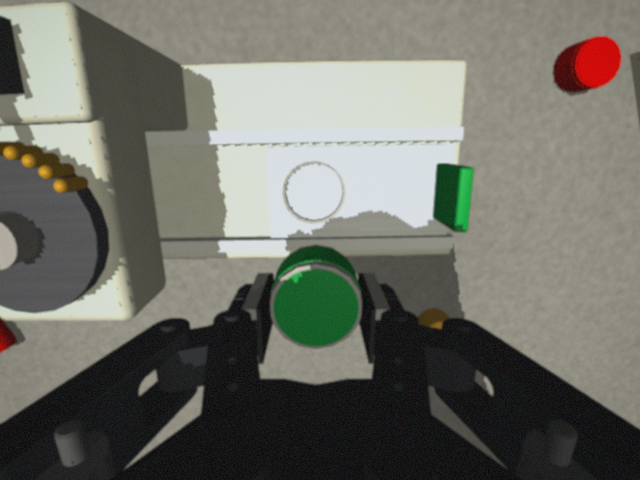

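The well ring is at (314,191), the tab at (453,197), the head on the left, and the held puck at (316,305).

```bash
python3 - <<'E'
from h import *
import pickle
d,s=pickle.load(open("w1.pkl","rb")); T=pickle.load(open("t1.pkl","rb"))
g=cv2.cvtColor(d["img"],cv2.COLOR_RGB2GRAY)
bg=cv2.medianBlur(g,25)
m=((bg.astype(int)-cv2.GaussianBlur(g,(3,3),0))>12).astype(np.uint8)*255
mm=np.zeros_like(m);cv2.circle(mm,(314,191),38,255,-1);m&=mm
ring=max([ (s_[4],i) for i,s_ in enumerate(cv2.connectedComponentsWithStats(m)[2]) if i>0])
l=cv2.connectedComponentsWithStats(m)[1]==ring[1]
pts=np.argwhere(l)[:,::-1].astype(np.float32)
e=cv2.fitEllipse(pts);print(len(pts),e)
r=onplane(d,pts,0.056);c,rad=cv2.minEnclosingCircle(r[:,:2].astype(np.float32));print("ring",c,2*rad,onplane(d,[e[0]],.056))
# depth check
P=depthpt(d,[(314,191),(314,170),(314,150),(340,215),(314,240),(250,191)]);print(P.round(4))
tp=(160+357/2.6,150+206/2.6)
print("tri",tri([(d,e[0]),(T,tp)]))
# rails
for y0,a,b in [(0,225,455)]:
    for rows in [(115,150),(228,250)]:
        gy=cv2.Sobel(cv2.GaussianBlur(g,(5,5),0),cv2.CV_32F,0,1)
        q=[(x,rows[0]+np.argmax(np.abs(gy[rows[0]:rows[1],x]))) for x in range(a,b,3)]
        R3=onplane(d,q,.058)[:,:2]
        v=cv2.fitLine(R3.astype(np.float32),cv2.DIST_HUBER,0,.01,.01).ravel();print("rail ang",np.degrees(np.arctan2(v[1],v[0])),v[2:])
# held puck
hsv=cv2.cvtColor(d["img"],cv2.COLOR_RGB2HSV)
pm=green(d);pm[:, :240]=0;pm[:,400:]=0;pm[:230]=0
cs,_=cv2.findContours(pm,cv2.RETR_EXTERNAL,cv2.CHAIN_APPROX_NONE)
k=max(cs,key=cv2.contourArea).reshape(-1,2)
low=k[k[:,1]>275]
z=s["eef_pos"][2]-0.009
r=onplane(d,low,z)[:,:2]
A=np.c_[2*r,np.ones(len(r))];x=np.linalg.lstsq(A,(r**2).sum(1),rcond=None)[0];print("puck top",x[:2],"diam",2*np.sqrt(x[2]+x[:2]@x[:2]),"tcp",s["eef_pos"]); print(depthpt(d,[(316,310)]))
gt=green(d);gt[:,:420]=0
print([ (b,depthpt(d,b[0])) for b in blobs(gt,100)])
gT=green(T);print([b for b in blobs(gT)])
E
```

```text
868 ((313.6291198730469, 191.51205444335938), (58.968196868896484, 59.180267333984375), 79.7187271118164)
ring (0.5716619491577148, 0.04190848022699356) 0.05346998572349548 [[0.57371629 0.04207388 0.056     ]]
[[0.5733 0.0419 0.0503]
 [0.5894 0.0381 0.0488]
 [0.6046 0.0345 0.0553]
 [0.5504 0.0258 0.0558]
 [0.5339 0.0512 0.0525]
 [0.5841 0.0946 0.0391]]
tri (array([0.57408214, 0.04265236, 0.05861575]), [np.float64(0.000677747490892969), np.float64(0.0006777474908929735)])
rail ang 77.78696 [0.6059598  0.00941087]
rail ang 78.43957 [0.5314818  0.02173141]
puck top [0.54427363 0.04756138] diam 0.03522316094568845 tcp [0.5450723  0.04839596 0.19977784]
[[0.54336078 0.04758252 0.19025248]]
[((array([453.6, 195.7]), array([ 434,  165,   40,   66, 2123], dtype=int32)), array([[ 0.55495988, -0.0507147 ,  0.09543799]]))]
[(array([ 81.6, 134. ]), array([ 74, 128,  17,  14, 138], dtype=int32)), (array([176.2, 194.9]), array([169, 189,  16,  13, 133], dtype=int32)), (array([337.7, 237.6]), array([335, 229,   7,  18,  67], dtype=int32))]
```

```bash
python3 - <<'E'
from h import *
import pickle
yaw=np.radians(77.8)-np.pi
R=down(yaw); x,y=0.5743,0.0427
manip.move_linear([x,y,0.115],R,velocity=0.12); manip.pause(0.2)
s=manip.read_state();print(s["time"],s["eef_pos"])
e=np.array([x,y])-s["eef_pos"][:2]; e=np.clip(e,-.002,.002)
f0=s["wrist_force"];print(e,f0)
for z in [0.098,0.094,0.091,0.089,0.0875,0.0865]:
    manip.move_linear([x+e[0],y+e[1],z],velocity=0.06)
    s=manip.read_state();f=s["wrist_force"]-f0
    print(z,s["eef_pos"].round(4),f.round(1))
    if f[2]>6 or np.hypot(*f[:2])>6: break
d=imaging.get_image("wrist"); save(d,"w_in"); print(s["time"])
E
```

```text
8.3667 [0.57461803 0.0428727  0.11587062]
[-0.00031803 -0.0001727 ] [ 0.4153118   0.04008845 -1.14711923]
0.098 [0.5736 0.0425 0.0973] [-0.6  0.1 -0.4]
0.094 [0.5739 0.0425 0.0938] [-0.1  0.8  0. ]
0.091 [0.5739 0.0425 0.0908] [-0.7 -0.2 -0. ]
0.089 [0.5739 0.0425 0.0889] [-0.5  0.4  0.8]
0.0875 [0.5739 0.0425 0.0874] [-0.4  0.4 -0.4]
0.0865 [0.5739 0.0425 0.0865] [-1.4  0.5  0.2]
10.05
```

View pics/w_in.png

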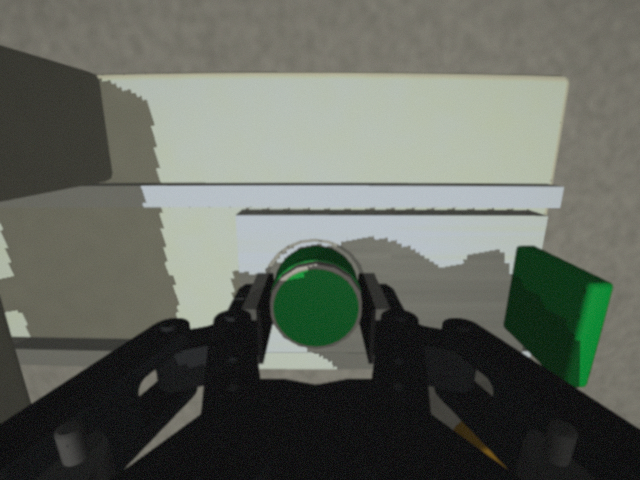

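The puck is inside the well ring and has met no force yet. I'll lower until contact, then release.

```bash
python3 - <<'E'
from h import *
x,y=0.574,0.0426
f0=manip.read_state()["wrist_force"]
for z in [0.0857,0.085,0.0843,0.0836,0.083]:
    manip.move_linear([x,y,z],velocity=0.05)
    s=manip.read_state();f=s["wrist_force"]-f0
    print(z,s["eef_pos"].round(4),f.round(1))
    if f[2]>3: break
manip.grip(0.052); manip.pause(0.1)
s=manip.read_state();print(s["grip_width"],s["wrist_force"])
manip.move_linear([x,y,0.13],velocity=0.15)
ang=np.radians(-12.2); px=np.array([np.cos(ang),np.sin(ang)])
manip.move_linear([x-0.02*px[0],y-.02*px[1],0.19],velocity=0.2)
d=imaging.get_image("wrist"); save(d,"w_rel"); print(manip.read_state()["time"])
import pickle; pickle.dump((d,manip.read_state()),open("w2.pkl","wb"))
g=green(d)
print([ (b,depthpt(d,b[0]).round(4)) for b in blobs(g,100)])
E
```

```text
0.0857 [0.5742 0.0425 0.0859] [ 1.2 -1.3  1.9]
0.085 [0.5742 0.0426 0.0858] [ 0.4 -1.   6.4]
0.052114746384525054 [ 1.00060624 -0.48526584 -0.98821   ]
11.95
[((array([459.2, 213.3]), array([ 438,  180,   43,   71, 2345], dtype=int32)), array([[ 0.5552, -0.0512,  0.0934]])), ((array([315.4, 210.6]), array([ 291,  186,   50,   50, 1940], dtype=int32)), array([[0.5736, 0.0417, 0.0766]]))]
```

View pics/w_rel.png

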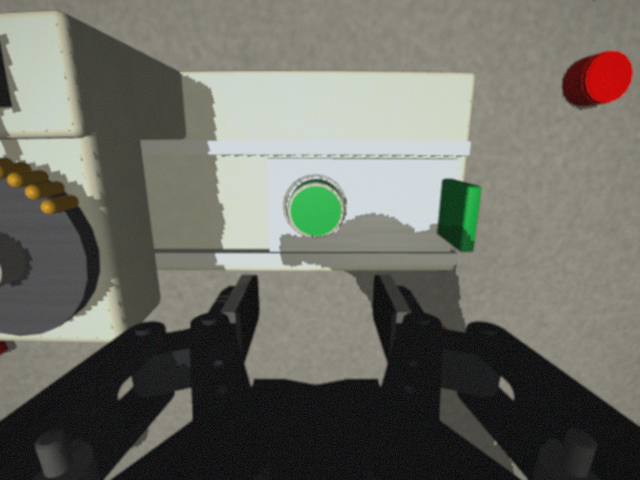

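The puck is seated flat: its top measures z=0.0766 against 0.077 expected, and contact came at the predicted height. It sits at (315,211), with the tab at (459,213). Next is pushing the tab with closed fingers.

```bash
python3 - <<'E'
from h import *
u=np.array([np.cos(np.radians(77.8)),np.sin(np.radians(77.8))])
tab=np.array([0.574,0.0425])-0.1*u+0.0*u
R=down(np.radians(77.8)-np.pi)
P=lambda a,z:[*(tab+a*u),z]
manip.move_linear(P(-0.05,0.16),R,velocity=0.22)
manip.grip(0.0)
manip.move_linear(P(-0.05,0.089),velocity=0.15)
f0=manip.read_state()["wrist_force"]
manip.move_linear(P(-0.025,0.089),velocity=0.1)
print((manip.read_state()["wrist_force"]-f0).round(1))
a=-0.025
def st():
    s=manip.read_state();f=(s["wrist_force"]-f0)[:2]@u;return s,f
for step in [0.02]*5+[0.006]*12:
    a+=step
    manip.move_linear(P(a,0.089),velocity=0.08 if step>.01 else .04)
    s,f=st();print(round(a,4),round((s["eef_pos"][:2]-tab)@u,4),round(f,1))
    if f<-7: break
print(s["time"])
d=imaging.get_image("wrist"); save(d,"w_push")
T=imaging.get_image("top"); save(T,"top_push",(160,150,460,350),2.6)
E
```

```text
[ 0.2 -0.2  0.3]
-0.005 -0.0038 0.3
0.015 0.0166 -0.5
0.035 0.0365 0.2
0.055 0.0565 -0.0
0.075 0.0765 -0.0
0.081 0.0814 0.8
0.087 0.0877 0.1
0.093 0.0938 -0.7
0.099 0.0999 -0.8
0.105 0.1058 -0.4
0.111 0.1118 0.0
0.117 0.1178 -0.4
0.123 0.1207 -5.8
0.129 0.1208 -13.7
19.0667
```

View pics/w_push.png

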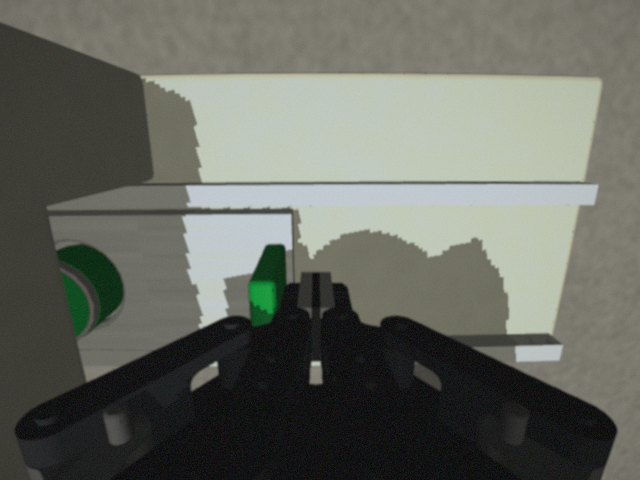

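View pics/top_push.png

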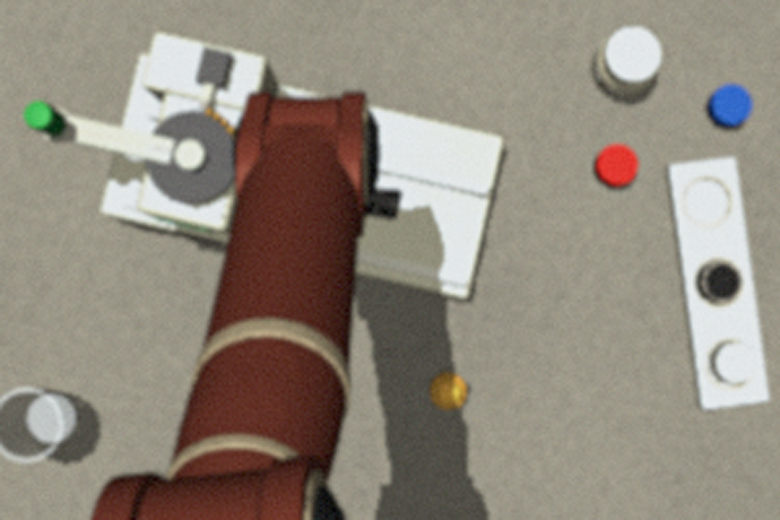

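```bash
python3 - <<'E'
from h import *
u=np.array([np.cos(np.radians(77.8)),np.sin(np.radians(77.8))])
tab=np.array([0.574,0.0425])-0.1*u
v=np.array([u[1],-u[0]])
P=lambda a,z:[*(tab+a*u),z]
manip.move_linear(P(0.08,0.089),velocity=0.15)
manip.move_linear(P(0.06,0.19),velocity=0.22)
d=imaging.get_image("wrist"); save(d,"w_home")
import pickle;pickle.dump((d,manip.read_state()),open("w3.pkl","wb"));print(manip.read_state()["time"])
g=green(d)
for b in blobs(g,80):
    X=depthpt(d,b[0])[0]; print(b,X.round(4),(X[:2]-tab)@u,(X[:2]-tab)@v)
E
```

```text
20.3083
(array([106.3, 225.3]), array([ 88, 205,  32,  49, 700], dtype=int32)) [0.6052 0.1552 0.0693] 0.21672622530854294 0.0066424899561565295
(array([204.9, 240.1]), array([ 188,  205,   35,   73, 1928], dtype=int32)) [0.5843 0.0753 0.0954] 0.13419646591783382 0.003140662258001327
(array([ 95., 237.]), array([ 90, 223,  10,  29, 153], dtype=int32)) [0.5994 0.1617 0.0766] 0.22191609783767136 -0.00034020596695417596
```

View pics/w_home.png

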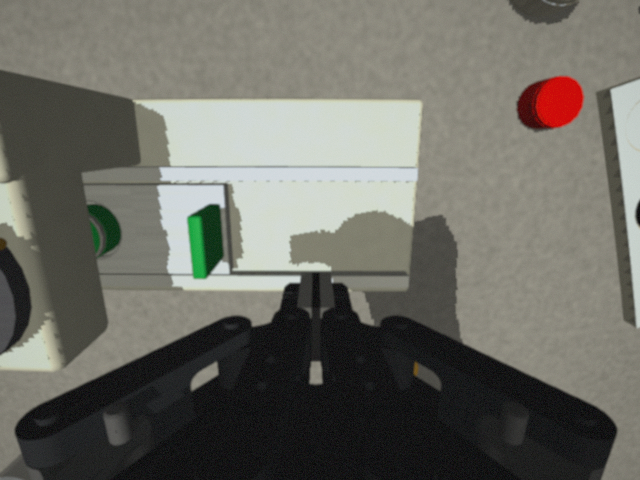

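```bash
python3 - <<'E'
from h import *
u=np.array([np.cos(np.radians(77.8)),np.sin(np.radians(77.8))]);v=np.array([u[1],-u[0]])
tab=np.array([0.574,0.0425])-0.1*u
T=imaging.get_image("top");S=imaging.get_image("scene")
h=tri([(T,(160+189/2.6,150+153/2.6)),(S,(150+620/2.6,150+165/2.6))]);print("hinge",h,(h[0][:2]-tab)@u,(h[0][:2]-tab)@v)
# knob top centre: top ~ (38,114)/2.6 ; scene top (751,118)/2.6
k=tri([(T,(160+38.5/2.6,150+115/2.6)),(S,(150+751/2.6,150+118/2.6))]);print("knob top",k,(k[0][:2]-h[0][:2])@u,(k[0][:2]-h[0][:2])@v)
yaw=np.radians(77.8)
for jy in (np.radians(-12.2),np.radians(-12.2)+np.pi,yaw-np.pi,yaw):
  for dr in (0,0.65):
    hh=h[0][:2]; ps=hh+0.12*np.array([np.cos(yaw+dr),np.sin(yaw+dr)])
    print(np.degrees(jy),dr,manip.inverse_kinematics([*ps,0.205],down(jy+dr)))
E
```

```text
hinge (array([0.60429032, 0.17931058, 0.18285294]), [np.float64(0.0006109353472856493), np.float64(0.0006109353472857567)]) 0.2401219313015188 0.0006947697951520638
knob top (array([0.62887214, 0.29625114, 0.21714388]), [np.float64(0.0007159432830110442), np.float64(0.0007159432830109148)]) 0.11949431306302094 -0.0006857789446990625
-12.2 0 [-0.32441174  0.74910905 -0.28578521  1.32882688  0.21778509  1.09408114
 -0.8504771 ]
-12.2 0.65 [-0.24335935  0.66183724 -0.46519249  1.55958006  0.33381473  0.99991016
 -0.36855602]
167.79999999999998 0 [ 0.02587733  0.97963551 -1.15141996  1.3150602   0.88171216  1.3835917
  1.83625488]
167.79999999999998 0.65 [-1.01588776  0.79474532  0.9412916   1.5863607  -0.6936176   1.12516323
 -2.61041465]
-102.2 0 [-0.55814931  0.73922794  0.16687838  1.33845188 -0.12762153  1.0743007
 -2.15698546]
-102.2 0.65 [-0.50429752  0.62273296 -0.01767161  1.56890206  0.01267042  0.9500696
 -1.65974867]
77.8 0 [-0.12683431  0.82427937 -0.70634321  1.3208651   0.53929317  1.18843315
  0.48621176]
77.8 0.65 [ 0.06562911  0.88337274 -1.15070136  1.54938605  0.83327427  1.26446661
  0.79559571]
```

The shuttle is home: the hinge and foot axis lies at u=0.240, so the home tab position is 0.140, and the tab measures about 0.139 with a hard stop at 14 N. The knob lies 119.5 mm from the hinge. Next I'll go to the knob.

```bash
python3 - <<'E'
from h import *
import pickle
s=manip.read_state()
manip.move_linear([*s["eef_pos"][:2],0.29],velocity=0.25)
R=down(np.radians(-12.2))
manip.move_ptp([0.629,0.296,0.29],R)
manip.grip(0.055)
d=imaging.get_image("wrist");s=manip.read_state();save(d,"w_knob");pickle.dump((d,s),open("w4.pkl","wb"))
print(s["time"],s["eef_pos"])
for b in blobs(green(d),80): print(b,depthpt(d,b[0]).round(4))
print(proj(d,[[.629,.296,.223]]))
E
```

```text
22.7167 [0.62896856 0.29598568 0.29004871]
(array([313.8, 250.1]), array([ 295,  223,   39,   53, 1556], dtype=int32)) [[0.6294 0.3011 0.2237]]
[[315.08994435 257.95969056]]
```

View pics/w_knob.png

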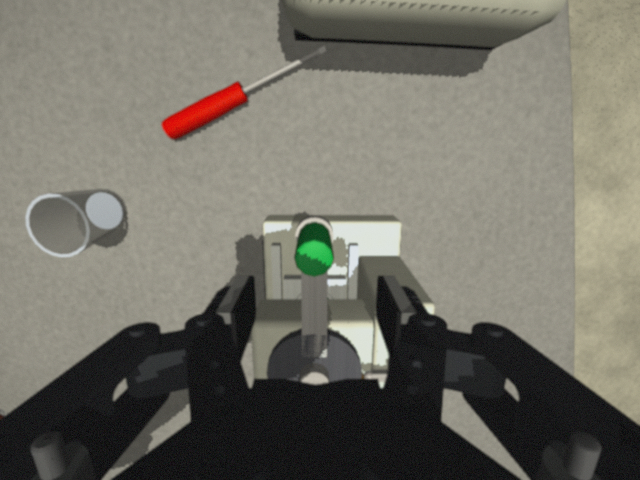

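The knob's top is at (314,257), matching its predicted projection, and the lever arm points straight to the hub. I'll grasp and pull along the arc in small steps.

```bash
python3 - <<'E'
from h import *
H=np.array([0.6043,0.1793]);y0=np.radians(77.8)
def P(a,r=0.12): return [*(H+r*np.array([np.cos(y0+a),np.sin(y0+a)])),0.206]
R=lambda a:down(np.radians(-12.2)+a)
p=P(0)
manip.move_linear([p[0],p[1],0.24],R(0),velocity=0.15)
manip.move_linear(p,R(0),velocity=0.1)
s=manip.read_state();f0=s["wrist_force"];print(s["eef_pos"],f0)
manip.grip(0.015,40)
s=manip.read_state();print(s["eef_pos"],s["wrist_force"]-f0,s["grip_width"],s["time"])
if s["grip_width"]<0.019: raise SystemExit("missed")
def rep(a):
    s=manip.read_state();f=(s["wrist_force"]-f0);e=s["eef_pos"][:2]-H
    t=np.array([-np.sin(y0+a),np.cos(y0+a)]);r=np.array([np.cos(y0+a),np.sin(y0+a)])
    print(round(a,3),"ang",round(np.arctan2(e[1],e[0])-y0,4),"r",np.hypot(*e).round(4),"ft",round(f[:2]@t,1),"fr",round(f[:2]@r,1),"fz",f[2].round(1),"w",s["grip_width"].round(4),round(s["time"],2),flush=True)
    return s,f
for a in np.arange(0.04,0.481,0.04):
    manip.move_linear(P(a),R(a),velocity=0.04)
    s,f=rep(a)
    if np.linalg.norm(f)>30 or s["grip_width"]<0.019: print("stop");break
E
```

```text
[0.62995391 0.29680548 0.20656667] [-0.59035148 -0.38148207  0.76698331]
[0.62840123 0.297419   0.20727489] [-4.0909416  -0.00912365  4.6748198 ] 0.022824508585317548 24.075Traceback (most recent call last):
  File "<stdin>", line 19, in <module>
  File "<stdin>", line 15, in rep
AttributeError: 'float' object has no attribute 'round'
```

```bash
cat > lev.py <<'E'
from h import *
H=np.array([0.6043,0.1793]);y0=np.radians(77.8)
def P(a,r=0.12): return [*(H+r*np.array([np.cos(y0+a),np.sin(y0+a)])),0.206]
R=lambda a:down(np.radians(-12.2)+a)
f0=np.array([-.59,-.38,.77])
def rep(a):
    s=manip.read_state();f=(s["wrist_force"]-f0);e=s["eef_pos"][:2]-H
    t=np.array([-np.sin(y0+a),np.cos(y0+a)]);r=np.array([np.cos(y0+a),np.sin(y0+a)])
    print("%.3f ang %.4f r %.4f ft %.1f fr %.1f fz %.1f w %.4f t %.2f"%(a,np.arctan2(e[1],e[0])-y0,np.hypot(*e),f[:2]@t,f[:2]@r,f[2],s["grip_width"],s["time"]),flush=True)
    return s,f
E
python3 - <<'E'
from lev import *
rep(0.04)
for a in np.arange(0.08,0.481,0.04):
    manip.move_linear(P(a),R(a),velocity=0.04)
    s,f=rep(a)
    if np.linalg.norm(f)>30 or s["grip_width"]<0.019: print("stop");break
E
```

```text
0.040 ang 0.0313 r 0.1205 ft -0.5 fr 0.6 fz 4.6 w 0.0230 t 24.34
0.080 ang 0.0643 r 0.1204 ft -3.3 fr 0.8 fz 5.0 w 0.0231 t 24.61
0.120 ang 0.1036 r 0.1204 ft -3.9 fr 0.9 fz 4.7 w 0.0228 t 24.88
0.160 ang 0.1372 r 0.1203 ft -6.2 fr 1.5 fz 4.5 w 0.0229 t 25.14
0.200 ang 0.1795 r 0.1204 ft -7.0 fr 2.0 fz 5.0 w 0.0229 t 25.41
0.240 ang 0.2233 r 0.1205 ft -5.0 fr 1.3 fz 4.5 w 0.0229 t 25.68
0.280 ang 0.2595 r 0.1205 ft -6.5 fr 1.8 fz 4.4 w 0.0230 t 25.94
0.320 ang 0.2955 r 0.1206 ft -7.0 fr 2.9 fz 3.1 w 0.0233 t 26.21
0.360 ang 0.3365 r 0.1207 ft -6.8 fr 1.8 fz 3.5 w 0.0231 t 26.48
0.400 ang 0.3834 r 0.1209 ft -5.5 fr 0.7 fz 4.4 w 0.0229 t 26.74
0.440 ang 0.4218 r 0.1209 ft -6.8 fr 2.2 fz 3.8 w 0.0235 t 27.01
0.480 ang 0.4596 r 0.1209 ft -7.0 fr 1.7 fz 3.8 w 0.0232 t 27.27
```

```bash
python3 - <<'E'
from lev import *
manip.pause(0.3);rep(0.48)
for a in np.arange(0.50,0.641,0.02):
    manip.move_linear(P(a),R(a),velocity=0.03); manip.pause(0.25)
    s,f=rep(a)
    if np.linalg.norm(f)>30 or s["grip_width"]<0.019: print("stop");break
d=imaging.get_image("wrist");save(d,"w_lev")
S=imaging.get_image("scene");save(S,"s_lev",(300,130,540,310),3)
T=imaging.get_image("top");save(T,"t_lev",(140,140,380,320),3)
E
```

```text
0.480 ang 0.4590 r 0.1209 ft -6.6 fr 1.5 fz 4.4 w 0.0230 t 27.57
0.500 ang 0.4760 r 0.1210 ft -7.4 fr 0.5 fz 4.7 w 0.0232 t 28.07
0.520 ang 0.4961 r 0.1210 ft -6.7 fr 2.3 fz 3.6 w 0.0228 t 28.57
0.540 ang 0.5138 r 0.1210 ft -6.9 fr 1.4 fz 4.0 w 0.0230 t 29.07
0.560 ang 0.5371 r 0.1211 ft -8.2 fr 0.9 fz 4.0 w 0.0231 t 29.57
0.580 ang 0.5576 r 0.1211 ft -6.6 fr 1.9 fz 4.5 w 0.0230 t 30.07
0.600 ang 0.5759 r 0.1212 ft -6.7 fr 1.3 fz 4.4 w 0.0228 t 30.57
0.620 ang 0.5964 r 0.1212 ft -7.3 fr 0.9 fz 4.9 w 0.0232 t 31.07
0.640 ang 0.6239 r 0.1213 ft -3.9 fr 2.2 fz 4.8 w 0.0230 t 31.57
```

View pics/w_lev.png

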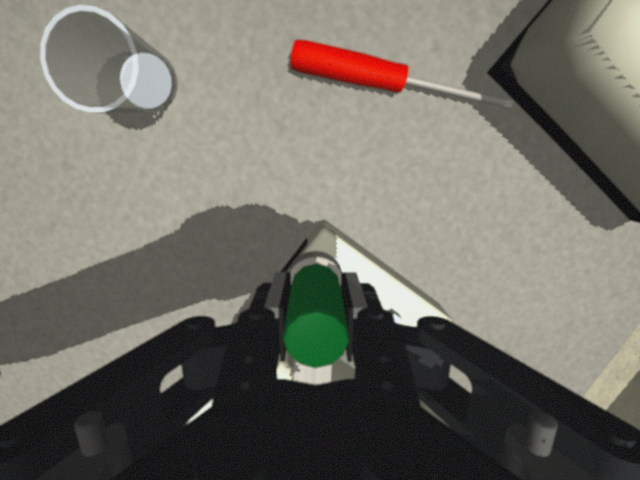

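View pics/s_lev.png

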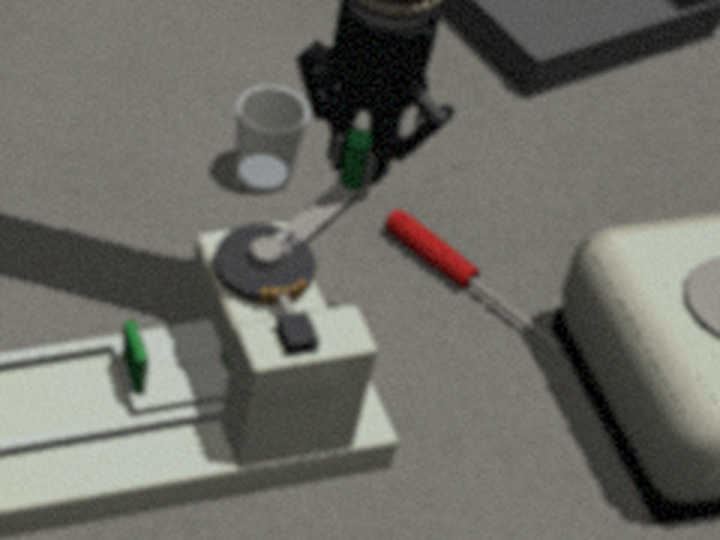

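View pics/t_lev.png

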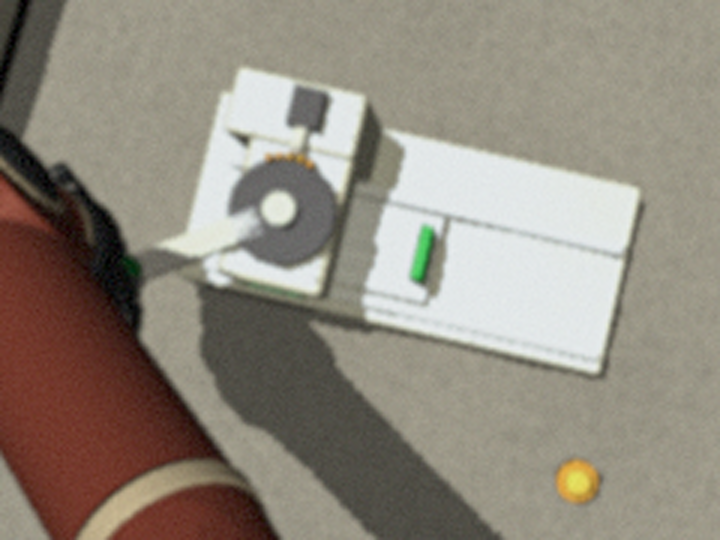

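```bash
python3 - <<'E'
from lev import *
import pickle
W=imaging.get_image("wrist");S=imaging.get_image("scene")
def ang(X): e=X[:2]-H; return np.arctan2(e[1],e[0])-y0,np.hypot(*e)
X=onplane(W,[(316,339)],.223)[0];print("wrist top",X,ang(X),depthpt(W,[(316,339)]))
for b in blobs(green(S)): print(b)
# same-kind measurement at rest: scene blob (437.7,200.3) centre at z .198
for b in [(437.7,200.3)]+[b[0] for b in blobs(green(S)) if 400<b[0][0]<440 and b[0][1]<210]:
    X=onplane(S,[b],.198)[0];print("scene",b,X,ang(X))
d,_=pickle.load(open("w4.pkl","rb"));X=onplane(d,[(314,257)],.223)[0];print("rest wrist",X,ang(X))
rep(.64)
E
```

```text
wrist top [0.55577595 0.29010456 0.223     ] (np.float64(0.6256969707634932), np.float64(0.12096377047512569)) [[0.55598656 0.28965332 0.22222867]]
(array([418. , 181.8]), array([414, 173,  10,  20, 137], dtype=int32))
(array([552.6, 223.5]), array([546, 216,  14,  16, 137], dtype=int32))
(array([344.4, 247.5]), array([342, 237,   6,  23,  95], dtype=int32))
scene (437.7, 200.3) [0.62649149 0.2979737  0.198     ] (np.float64(0.02806928833851874), np.float64(0.12073073028353831))
scene [418.  181.8] [0.55262871 0.29011545 0.198     ] (np.float64(0.6492417233174859), np.float64(0.12227014050949549))
rest wrist [0.62850197 0.29671713 0.223     ] (np.float64(0.009657356216772106), np.float64(0.11988543720611795))
0.640 ang 0.6238 r 0.1213 ft -5.5 fr 0.5 fz 5.4 w 0.0232 t 31.82
```

Lever angle relative to rest is about 0.616 from the wrist view and 0.621 from the scene view. That is past click 3 (0.55) and short of click 4 (0.75). I'll nudge to about 0.645 and recheck everything.

```bash
python3 - <<'E'
from lev import *
manip.move_linear(P(0.667),R(0.667),velocity=0.03); manip.pause(0.4); rep(.667)
S=imaging.get_image("scene");T=imaging.get_image("top")
for b in blobs(green(S)):
    if 400<b[0][0]<440:
        X=onplane(S,[b[0]],.198)[0];e=X[:2]-H;print("scene lever",np.arctan2(e[1],e[0])-y0-.028)
u=np.array([np.cos(y0),np.sin(y0)]);tab=np.array([0.574,0.0425])-0.1*u
for b in blobs(green(T)):
    X=onplane(T,[b[0]],.102)[0];print(b[0],X,(X[:2]-tab)@u)
X=onplane(T,[(337.7,237.5)],.102)[0];print("start tab",(X[:2]-tab)@u)
save(S,"s_fin");rep(.667)
E
```

```text
0.667 ang 0.6453 r 0.1213 ft -7.1 fr 2.1 fz 4.1 w 0.0231 t 32.48
scene lever 0.6397457195082685
[ 81.5 134.1] [0.79191517 0.56370757 0.102     ] 0.6554874476497329
[280.5 224.6] [0.58021507 0.08124337 0.102     ] 0.13918178479355275
[184.1 229.7] [0.56503653 0.30678138 0.102     ] 0.35641861776578226
start tab 0.001943471426944175
0.667 ang 0.6452 r 0.1213 ft -7.2 fr 1.8 fz 4.5 w 0.0233 t 32.58
```

View pics/s_fin.png

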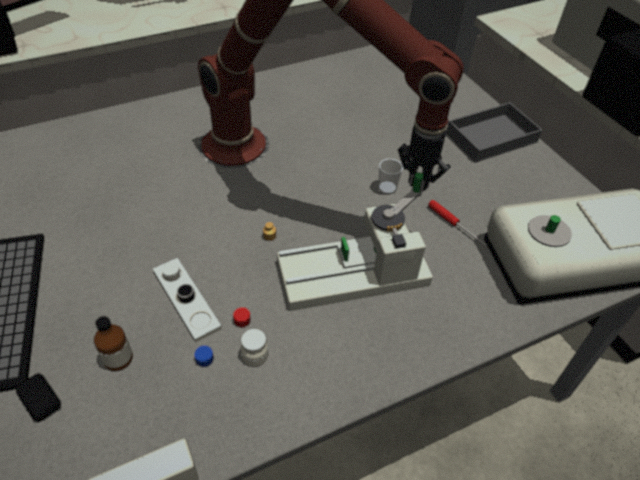

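The shuttle tab is at (345,247), the lever is held at the third notch, and all bystanders stand where they were. Handing in.

```bash
python3 -c "
from workcell import manip
print(manip.hand_in()); print(manip.read_state()['time'])"
```

```text
the job is handed in; nothing more can be done
None
the job is handed in; nothing more can be done
```

I seated the green puck in the shuttle well, let it go, pushed the shuttle home and handed in at about 33 s, still gripping the lever at the third notch. `hand_in` reports no verdict, so these are my own last checks:

- **Puck:** it touched the well floor at the predicted height. After release its top measured z = 0.0766 m, against 0.077 m expected for a flat seat.
- **Shuttle:** it met a hard stop, where the push rose to 14 N with no further movement. Afterwards the tab measured about 139 mm along the travel, against 140 mm for home. That is within the camera error of about 2 mm.
- **Lever:** its angle is about 0.64 rad, from the scene camera and, within 0.005 rad, the arm pose. That is past click 3 (0.55) and clear of click 4 (0.75). The knob is still gripped, with a steady spring load of about 7 N.
- **Clicks:** the force readings between steps were too noisy (about ±1 N) to show each click cleanly, so the count of three rests on the lever angle.
- **Bystanders:** the other pucks and the things on the bench look unmoved in the last scene picture.

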